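Clamp a stick in the planing jig, working out from the stop

ROBOT

A 6-joint arm with a two-finger parallel gripper is mounted at the origin on the work surface. World frame = base frame: x ahead of the robot, y to its left, z up, the work surface at z = 0. Lengths are in m, angles in rad, forces in N, time in s.
With the tool pointing down it reaches from about 0.35 to 0.85 m from the base axis. Payload 8.1 kg.
Tool frame: the origin (TCP) lies midway between the tips of the shut fingers; the grasp point (between the pads) lies 19 mm behind it (r.grip_point_offset is the distance from the TCP to the grasp point, in m); z points along the fingers, y is the line along which they close (so a half turn about z gives the same grasp; the last joint's range is limited). The gripper opens to 85 mm and grips with 20 to 120 N. Pads are 22 mm wide; open, the fingers measure 114 mm over their backs; the gripper's body (76 mm by 85 mm) begins 54 mm behind the grasp point. The pads swing forward as they close: fully open they stand 13 mm farther back than shut.
Start: joints at [-1.264, 0.13, 1.488, -0, 1.523, -0.085], TCP at [0.229, -0.555, 0.207] pointing down, gripper open.
Joint ranges: [-2.96, 2.96], [-0.89, 2.26], [0.02, 2.5], [-1.34, 4.48], [0, 2.73], [-2.66, 2.66]. Speed limits (rad/s): [2.39, 2.39, 2.79, 3.14, 3.14, 3.14].

INTERFACE

Orientations are given as a rotation vector (axis times angle).
In Python, from cell import r gives the robot as it stands.
- The arm moves only by the tool drive_tool, never from a script. Its argument "moves" is a list of rows, each a list of 3 entries, a list of its own where there are three numbers: the shift along the world's x, y, z in m, then the turn about the world's z in degrees, then the opening, from 0 (shut) to 1 (fully open). In form: [[[tx, ty, tz], turn, grip], ...]. A call has 1 to 5 rows; each row shifts and turns the commanded pose from where the row before left it; what a row does not reach is not made up. A row lasts 1/10 s, in which the tool goes at most 50 mm and 8.59 degrees, less where a joint would pass 70% of its speed; a pose out of reach is approached as far as the arm can. A call with a gripper value outside its range is refused whole. The fingers move at their own pace and stop on an object; "force" is the grip in N (left out, the last holds). Time passes only in rows, so rows that do not move let the fingers close. It gives the time, the measured TCP pose, the force, the opening and the grip force at its end, in the units of the state.
- r.read_state(): the state, without advancing time (a new reading comes with each control period).
- r.read_camera(name): name is "scene" or "top"; returns (picture, depth): 480x640x3 uint8, red, green, blue; 480x640 float32, m along the optical axis (not along the pixel's ray), 0 where there is no reading.
- r.calibration(name): a dict with "vertical_fov" (degrees; the focal length in pixels is half the picture's height over the tangent of half this angle, whatever the lens; pixels are square), "cx", "cy" (the principal point, pixels), "pose" (4x4, takes a point from camera to world coordinates). Camera axes: x right, y up, looking along -z (the intrinsics and any distortion apply to the point x, -y, -z); pixel columns grow to the right and rows downward; lengths in m; the calibration is good to about 2 mm. A picture is of the moment at which its call begins. calibration takes no time and is no camera call.
- r.finish_job(): hands the job in; it is judged then, once.
The state is a dict: "time_s": time; "q": joint angles; "joint_vel": joint speeds; "effort": joint torques, N m; "tool_pos": TCP position; "tool_rot": TCP orientation; "contact_force": force on the tool from outside, world axes, zero at the start; "ft_torque": the same for the moment, N m; "finger_gap": opening from 0.0 (shut) to 1.0 (fully open); "finger_force": force on a finger pad.
Only numpy, scipy, OpenCV 4.12 (cv2) and the standard library are available. Lean on these libraries where they do the work, as an engineer would, in place of code of your own. Each camera call takes 0.05 s, during which the arm holds its last target. There are 200 camera calls.

TASK

Make the pine stick fast in the planing jig for planing: with the closed fingers press the three clamps down, each fully home, one after another, beginning with the clamp next to the tall stop block, then the middle one, then the one at the far end from the stop. Do not start on a clamp before the one ahead of it is home. Pick nothing up, leave the stick lying where it is and the tools on the bench undisturbed.

Things in the scene. Friction and masses are not known exactly. Their poses are not given: they have to be found in the camera images.
- jig: planing jig: grey laminated board fixed to the bench, 200 mm (x) by 420 mm (y), 20 mm thick; origin at the centre of its underside; z up, x away from the robot, y to the robot's left (turned up to 0.3 rad). Carries three identical steel clamps side by side, 110 mm apart along y, hinge brackets at the far (+x) edge, paddles towards the robot.
- stop: stop block, dark wood, 75 mm (x) by 30 mm (y), 50 mm high, fixed on the jig board at one end of the stick (jig x = 5 mm, y = +166 or -166 mm; which end varies). Origin at the centre of its underside, 20 mm above the bench; its top is 70 mm above the bench.
- plug: low round dark wood plug, 22 mm across, 8 mm high, in the unused stop hole at the other end. Origin at the centre of its underside.
- stick_center (a point): centre of the loose pine stick, 45 x 298 x 35 mm, lying along the jig's y on the board under the three clamp arms; its top is 55 mm above the bench.
- clamp_left_paddle (a point): centre of the top face of the paddle (steel plate 44 mm along the arm, 40 mm wide) at the free end of the left (jig's +y) clamp's arm, 120 mm from its hinge. The hinge axis is parallel to jig y, at jig x = +65, z = 65 mm; the arm points to jig -x at jig y = +110 mm. Fully down, this point is at jig x = -55, z = 71 mm, nothing beneath it.
- clamp_mid_paddle (a point): centre of the top face of the paddle (steel plate 44 mm along the arm, 40 mm wide) at the free end of the middle clamp's arm, 120 mm from its hinge. The hinge axis is parallel to jig y, at jig x = +65, z = 65 mm; the arm points to jig -x at jig y = 0 mm. Fully down, this point is at jig x = -55, z = 71 mm, nothing beneath it.
- clamp_right_paddle (a point): centre of the top face of the paddle (steel plate 44 mm along the arm, 40 mm wide) at the free end of the right (jig's -y) clamp's arm, 120 mm from its hinge. The hinge axis is parallel to jig y, at jig x = +65, z = 65 mm; the arm points to jig -x at jig y = -110 mm. Fully down, this point is at jig x = -55, z = 71 mm, nothing beneath it.
- clamp_left (a joint): clamp at the jig's left (+y): hinge angle in rad, growing as the paddle is pressed down. 0 = raised (arm slopes up 0.5 rad towards the robot), 0.5 = fully down, arm level, at a hard end. Starts at 0 to 0.12. Stiff hinge: about 3 to 4 N on the paddle moves it, and it stays where it is left (no spring).
- clamp_mid (a joint): clamp in the middle: hinge angle in rad, growing as the paddle is pressed down. 0 = raised (arm slopes up 0.5 rad towards the robot), 0.5 = fully down, arm level, at a hard end. Starts at 0 to 0.12. Stiff hinge: about 3 to 4 N on the paddle moves it, and it stays where it is left (no spring).
- clamp_right (a joint): clamp at the jig's right (-y): hinge angle in rad, growing as the paddle is pressed down. 0 = raised (arm slopes up 0.5 rad towards the robot), 0.5 = fully down, arm level, at a hard end. Starts at 0 to 0.12. Stiff hinge: about 3 to 4 N on the paddle moves it, and it stays where it is left (no spring).
- wedge: loose hardwood block 60 x 28 x 16 mm on the jig board, between the left and middle paddles; origin at its underside's centre. Leave alone.
- gauge_bar: loose brass bar 50 x 14 x 14 mm on the jig board, between the middle and right paddles; origin at its underside's centre. Leave alone.
- mallet: loose wooden mallet lying behind the jig; head 60 x 75 mm, 60 mm high, handle 190 mm along its +y; origin under the head. Leave alone.
- chisel_wide: loose chisel lying right of the jig, along x, 26 mm wide, 24 mm high, 260 mm long; origin under the ferrule. Leave alone.
- chisel_thin: loose chisel with a 12 mm blade, right of the other, same size. Leave alone.
- plane: loose wooden hand plane left of the jig, 230 x 58 mm, 105 mm high over its handles; origin under its centre. Leave alone.
- glue: loose glue bottle, 56 mm across, 150 mm high, behind and right of the jig; origin under its centre. Leave alone.

How it is judged:
By the outcome, as a careful person would: the job done as asked, in the order asked, and still so for the second after the job is handed in, with the robot touching nothing.
It also fails if it takes over 48 s, if anything falls off the work surface, if the arm or the gripper's body presses on something with over 40 N, if the wrist force passes 120 N, or if a joint passes its speed limit or range.

## Working session

There is one attempt and no reset: what is moved stays moved. The work goes in short steps, Python scripts to look and compute and a tool call to move; the robot and the scene stay as the last step left them, time stands still between calls to the robot, and variables do not carry over. Pictures are saved under pics/ and viewed, at most 10 in all, crops included, and the job is handed in when it is done.

Besides the shell and the picture viewer there is one more tool, called after "Emit:" in YAML: its name, and indented under it one key for each argument. drive_tool: Moves the arm, as the interface text tells. Its arguments: {"type":"object","properties":{"moves":{"type":"array"},"force":{"type":"number"}},"required":["moves"]}

```bash
mkdir -p pics; cat > h.py <<'E'
import numpy as np, cv2
from cell import r
def snap(n,f):
    p,d=r.read_camera(n); cv2.imwrite(f'pics/{f}.png',p[:,:,::-1]); np.savez(f'{f}.npz',d=d,p=p); return p,d
def cloud(n,d):
    c=r.calibration(n); f=240/np.tan(np.radians(c['vertical_fov'])/2)
    v,u=np.mgrid[:480,:640]; P=np.stack([(u-c['cx'])/f*d,-(v-c['cy'])/f*d,-d,np.ones_like(d)],-1)
    return (P@np.array(c['pose']).T)[...,:3]
E
python3 - <<'E'
from h import *
for n in('top','scene'):
    p,d=snap(n,n+'0'); c=r.calibration(n); print({k:np.round(v,3).tolist() if not isinstance(v,str) else v for k,v in c.items()})
E
```

```text
{'vertical_fov': 52.113, 'cx': 313.024, 'cy': 232.081, 'pose': [[0.019, 0.996, -0.093, 0.507], [-0.999, 0.022, 0.036, 0.046], [0.037, 0.092, 0.995, 1.064], [0.0, 0.0, 0.0, 1.0]]}
{'vertical_fov': 57.024, 'cx': 314.317, 'cy': 234.179, 'pose': [[-0.394, -0.797, 0.458, 1.023], [0.919, -0.342, 0.196, 0.217], [0.0, 0.499, 0.867, 0.917], [0.0, 0.0, 0.0, 1.0]]}
```

View pics/top0.png

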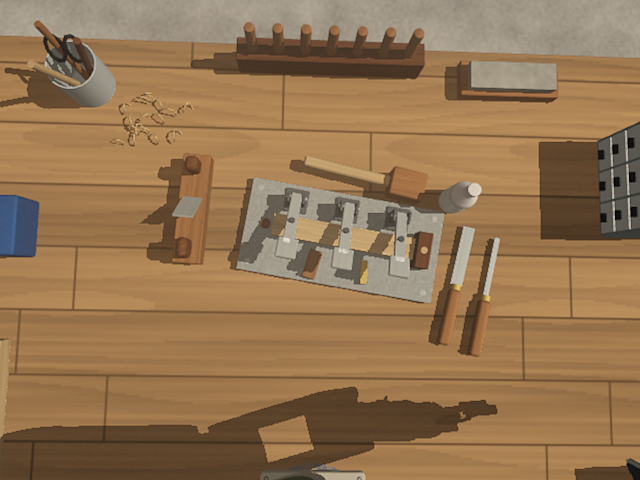

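View pics/scene0.png

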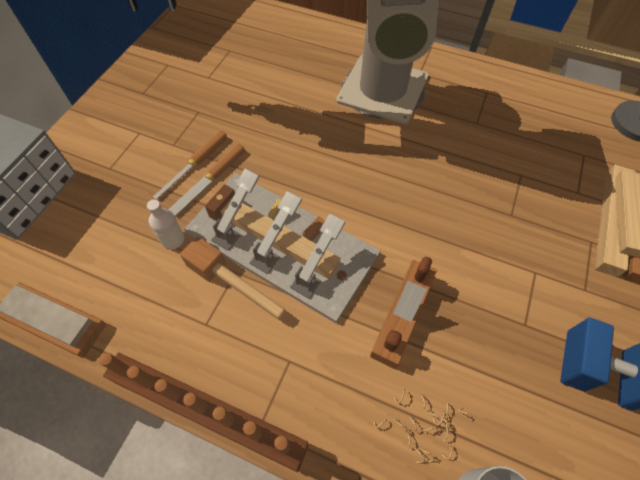

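The top view shows the stop at the right (-y) end of the stick, near (424,250), and the plug at (266,223). The paddles are near (286,248), (343,258) and (401,268), so the order is right, middle, left.

```bash
python3 - <<'E'
from h import *
D=np.load('top0.npz');d=D['d'];p=D['p'].astype(int);P=cloud('top',d)
print(r.calibration('top').keys())
def at(u,v): return np.round(np.median(P[v-1:v+2,u-1:u+2].reshape(-1,3),0),3)
for n,u,v in [('bench',200,330),('stop',425,243),('plug',266,223),('padL',286,250),('padM',343,260),('padR',401,270),('wedge',312,262),('bar',363,272)]: print(n,at(u,v))
# board surface mask
m=(abs(P[...,2]-.02)<.008)&(p.max(-1)-p.min(-1)<25)
m[:150]=0;m[320:]=0;m[:,:225]=0;m[:,455:]=0
m=cv2.morphologyEx(m.astype(np.uint8),cv2.MORPH_OPEN,np.ones((3,3)))
n,l,s,_=cv2.connectedComponentsWithStats(m); m=l==1+np.argmax(s[1:,4])
q=P[m]; print(m.sum(), np.median(q[:,2]))
rc=cv2.minAreaRect((q[:,:2]*1000).astype(np.float32)); print(rc)
# paddles: heights in ROI
for n,u,v in [('L',286,248),('M',343,258),('R',401,268)]:
    w=np.zeros_like(m);w[v-20:v+22,u-14:u+15]=1
    k=w&(P[...,2]>.066)&(p.max(-1)-p.min(-1)<30)
    print(n,k.sum(),P[k].mean(0).round(3),P[k].min(0).round(3),P[k].max(0).round(3))
E
```

```text
dict_keys(['vertical_fov', 'cx', 'cy', 'pose'])
bench [0.392 0.244 0.001]
stop [ 0.582 -0.22   0.07 ]
plug [0.621 0.109 0.029]
padL [0.559 0.063 0.123]
padM [ 0.542 -0.047  0.119]
padR [ 0.525 -0.157  0.131]
wedge [0.54  0.01  0.038]
bar [ 0.521 -0.098  0.034]
8792 0.020143770584040155
((589.4827270507812, -51.79087829589844), (417.6343688964844, 199.52346801757812), 80.93535614013672)
L 547 [0.569 0.062 0.125] [0.507 0.041 0.099] [0.604 0.084 1.064]
M 554 [ 0.551 -0.045  0.124] [ 0.507 -0.067  0.093] [0.587 0.046 1.064]
R 530 [ 0.536 -0.154  0.128] [ 0.507 -0.176  0.1  ] [0.569 0.046 1.064]
```

Jig centre is (0.589, -0.052) with yaw about -0.158. The predicted stop, plug and raised paddle positions match the measurements. I'll go above the right paddle with the fingers shut.

Emit:
drive_tool:
  moves:
    - [[0.03,0.039,0],0,0]
    - [[0.03,0.039,0],0,0]
    - [[0.03,0.039,0],0,0]
    - [[0.03,0.039,0],0,0]
    - [[0.03,0.039,0],0,0]

```text
time_s: 0.6
tool_pos: [0.3798, -0.3577, 0.2068]
tool_rot: [-3.081, -0.611, 0.0]
contact_force: [0.8, -0.2, -0.6]
finger_gap: 0.144
finger_force: 0.0
```

Emit:
drive_tool:
  moves:
    - [[0.03,0.039,0],0,0]
    - [[0.03,0.039,0],0,0]
    - [[0.03,0.039,0],0,0]
    - [[0.03,0.039,0],0,0]
    - [[0.03,0.039,0],0,0]

```text
time_s: 1.1
tool_pos: [0.5298, -0.1626, 0.2069]
tool_rot: [-3.081, -0.611, 0.001]
contact_force: [0.0, -0.2, 0.3]
finger_gap: -0.0
finger_force: 0.0
```

Emit:
drive_tool:
  moves:
    - [[0.006,0.01,0],0,0]
    - [[0,0,0],0,0]
    - [[0,0,0],0,0]

```text
time_s: 1.4
tool_pos: [0.5345, -0.1551, 0.2068]
tool_rot: [3.081, 0.612, -0.002]
contact_force: [0.1, 0.3, 1.0]
finger_gap: 0.003
finger_force: 0.0
```

Emit:
drive_tool:
  moves:
    - [[0,0,-0.015],-8,0]
    - [[0,0,-0.015],-8,0]
    - [[0,0,-0.01],-8,0]
    - [[0,0,-0.01],-7.5,0]
    - [[0,0,0],0,0]

```text
time_s: 1.9
tool_pos: [0.5331, -0.156, 0.1554]
tool_rot: [-3.131, 0.255, 0.005]
contact_force: [0.2, -0.2, 0.3]
finger_gap: 0.001
finger_force: 0.0
```

```bash
python3 - <<'E'
from h import *
p,d=snap('scene','s1'); cv2.imwrite('pics/s1c.png',cv2.resize(p[120:340,130:410,::-1],None,fx=2.7,fy=2.7))
E
```

```text
(no output)
```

View pics/s1c.png

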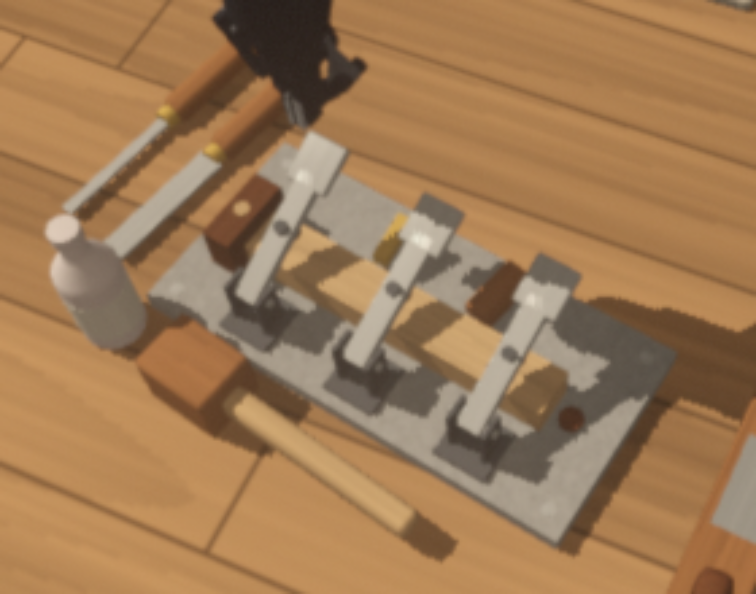

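The shut fingertips stand above the right (stop-side) paddle, seen near (300,120) in the crop. Now I'll press it down.

Emit:
drive_tool:
  moves:
    - [[0,0,-0.012],0,0]
    - [[0,0,-0.012],0,0]
    - [[-0.002,0,-0.01],0,0]
    - [[-0.002,0.001,-0.01],0,0]
    - [[-0.002,0,-0.01],0,0]

```text
time_s: 2.45
tool_pos: [0.5288, -0.1533, 0.1023]
tool_rot: [-3.132, 0.247, 0.001]
contact_force: [-1.5, 1.2, 4.4]
finger_gap: -0.001
finger_force: 1.7
```

Emit:
drive_tool:
  moves:
    - [[-0.002,0.001,-0.01],0,0]
    - [[-0.002,0,-0.01],0,0]
    - [[-0.002,0.001,-0.006],0,0]
    - [[0,0,-0.004],0,0]
    - [[0,0,0],0,0]

```text
time_s: 2.95
tool_pos: [0.5226, -0.1513, 0.0724]
tool_rot: [-3.131, 0.248, 0.002]
contact_force: [-0.5, -0.2, -0.0]
finger_gap: -0.001
finger_force: 0.0
```

Emit:
drive_tool:
  moves:
    - [[0,0,-0.002],0,0]
    - [[0,0,-0.001],0,0]
    - [[0,0,0],0,0]

```text
time_s: 3.25
tool_pos: [0.5232, -0.1514, 0.0702]
tool_rot: [-3.132, 0.248, -0.0]
contact_force: [-0.8, -0.0, 0.8]
finger_gap: -0.002
finger_force: 0.4
```

Emit:
drive_tool:
  moves:
    - [[0,0,-0.002],0,0]
    - [[0,0,-0.001],0,0]
    - [[0,0,0],0,0]

```text
time_s: 3.55
tool_pos: [0.5231, -0.1515, 0.067]
tool_rot: [-3.132, 0.248, 0.0]
contact_force: [-1.4, 0.1, 1.7]
finger_gap: -0.004
finger_force: 0.5
```

```bash
python3 - <<'E'
from h import *
p,d=snap('scene','s2'); cv2.imwrite('pics/s2c.png',cv2.resize(p[120:340,130:410,::-1],None,fx=2.7,fy=2.7))
E
```

```text
(no output)
```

View pics/s2c.png

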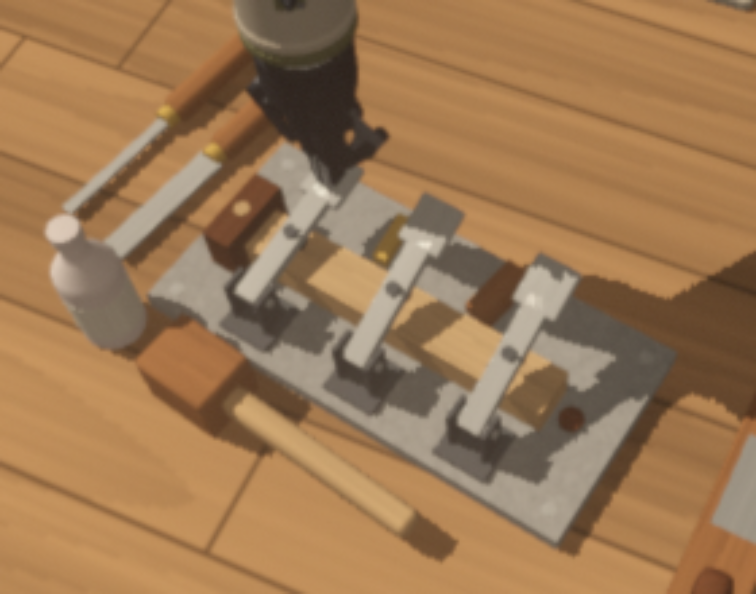

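The right paddle is now much lower, but the contact force is small. I'll keep pressing until there is a firm reaction.

Emit:
drive_tool:
  moves:
    - [[0,0,-0.002],0,0]
    - [[0,0,-0.001],0,0]
    - [[0,0,0],0,0]

```text
time_s: 3.9
tool_pos: [0.523, -0.1515, 0.064]
tool_rot: [-3.132, 0.248, 0.0]
contact_force: [0.1, -0.7, 0.4]
finger_gap: -0.0
finger_force: 0.4
```

```bash
cat > m.py <<'E'
from h import *
import sys
p,d=snap('scene',sys.argv[1]);P=cloud('scene',d)
ex=np.array([.9875,-.157]);ey=np.array([.157,.9875]);c=np.array([.589,-.052])
x=(P[...,:2]-c)@ex;y=(P[...,:2]-c)@ey
for n,y0 in(('R',-.11),('M',0),('L',.11)):
    k=(abs(y-y0)<.006)&(x>-.025)&(x<.045)&(P[...,2]>.063)&(P[...,2]<.13)
    a=np.polyfit(x[k],P[...,2][k],1) if k.sum()>5 else [9,9]
    print(n,k.sum(),'slope',round(-a[0],3),'z@-.055',round(np.polyval(a,-.055),4))
s=r.read_state();print(s['tool_pos'],s['contact_force'],s['time_s'])
E
python3 m.py s3
```

```text
R 140 slope 0.134 z@-.055 0.0877
M 193 slope 0.412 z@-.055 0.1235
L 202 slope 0.449 z@-.055 0.1274
[ 0.52302801 -0.15150385  0.06396425] [-0.0295561   0.16550092  0.29109806] 3.95
```

```bash
cat > pr.py <<'E'
from h import *
import sys
ex=np.array([.9875,-.157]);ey=np.array([.157,.9875]);c=np.array([.589,-.052])
for n,f in (('top','t4'),('scene','s4')):
    p,d=snap(n,f);P=cloud(n,d);x=(P[...,:2]-c)@ex;y=(P[...,:2]-c)@ey;z=P[...,2]
    print(n)
    for x0 in np.arange(-.1,-.02,.008):
        print(round(x0,3),[ (int(round(1000*np.median(z[k]))) if (k:=(abs(x-x0)<.004)&(abs(y-y0)<.004)&(z<.2)).sum() else -1) for y0 in np.arange(-.142,-.07,.008)])
    if n=='scene':cv2.imwrite('pics/s4c.png',cv2.resize(p[150:250,190:300,::-1],None,fx=5.4,fy=5.4))
    else:cv2.imwrite('pics/t4c.png',cv2.resize(p[200:310,340:460,::-1],None,fx=5,fy=5))
E
python3 pr.py
```

```text
top
-0.1 [-1, -1, -1, -1, 1, 17, 3, 17, 10]
-0.092 [-1, -1, -1, -1, 19, 20, 19, 20, 20]
-0.084 [-1, -1, -1, -1, 18, 19, 20, 21, 20]
-0.076 [-1, -1, -1, -1, 17, 20, 21, 20, 20]
-0.068 [-1, -1, -1, -1, -1, 21, 84, 19, 21]
-0.06 [-1, -1, -1, -1, -1, 20, 21, 22, 23]
-0.052 [-1, -1, -1, -1, -1, -1, -1, -1, -1]
-0.044 [-1, -1, -1, -1, -1, -1, -1, -1, -1]
-0.036 [-1, -1, -1, -1, -1, -1, -1, -1, -1]
-0.028 [-1, -1, -1, -1, 18, 21, 20, 20, 21]
scene
-0.1 [-1, -1, -1, 18, 18, -1, -1, 16, 19]
-0.092 [-1, -1, -1, 18, 19, 20, 20, 19, 20]
-0.084 [-1, -1, -1, 17, 18, 20, 20, 20, 20]
-0.076 [-1, -1, -1, 19, 19, 18, 20, 18, 19]
-0.068 [-1, -1, -1, 19, 20, 19, 23, 21, 21]
-0.06 [-1, -1, 20, 17, 20, 20, 87, 21, 19]
-0.052 [-1, -1, 19, 20, 21, 19, 88, 85, 20]
-0.044 [159, -1, 52, 21, 19, 86, 100, 83, 20]
-0.036 [154, 144, 84, 88, 125, 99, 134, 176, 153]
-0.028 [-1, -1, 159, 164, 87, 120, 168, 181, 18]
```

View pics/s4c.png

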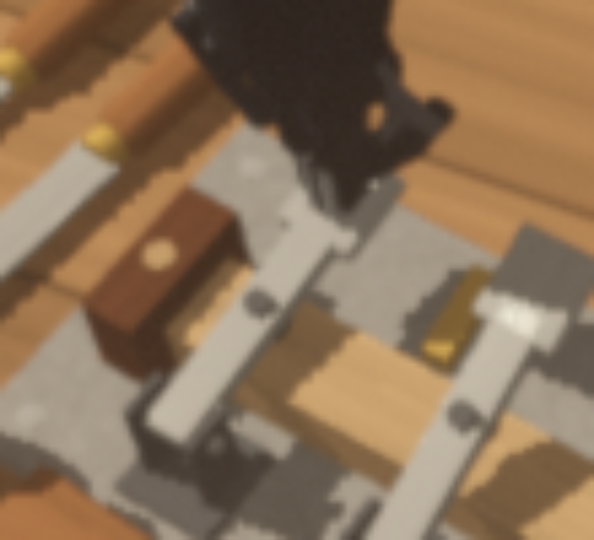

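View pics/t4c.png

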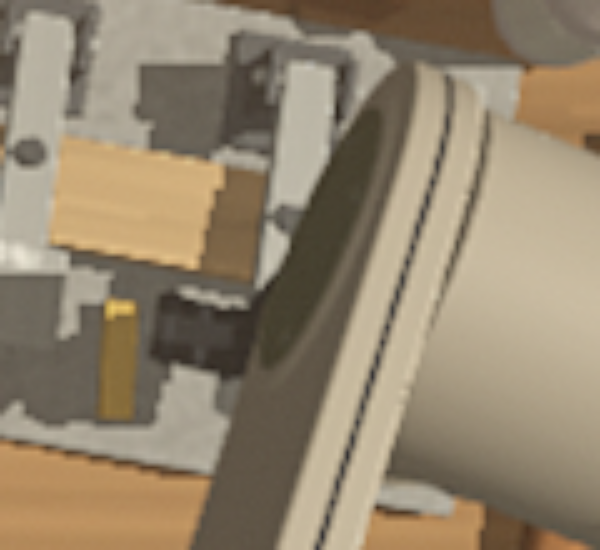

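```bash
python3 - <<'E'
from h import *
D=np.load('s4.npz');P=cloud('scene',D['d'])
ex=np.array([.9875,-.157]);ey=np.array([.157,.9875]);c=np.array([.589,-.052])
x=((P[...,:2]-c)@ex*1000);y=((P[...,:2]-c)@ey*1000);z=P[...,2]*1000
for v in range(176,198,2):
    print(v,[(int(x[v,u]),int(y[v,u]),int(z[v,u])) for u in range(242,268,3)])
    print('   ',[tuple(D['p'][v,u].tolist()) for u in range(242,268,3)])
s=r.read_state();print(s)
E
```

```text
176 [(-35, -120, 132), (-33, -109, 142), (-31, -97, 153), (-34, -91, 154), (-45, -94, 140), (-45, -85, 145), (-41, -72, 159), (-33, -56, 179), (-35, -50, 181)]
    [(95, 82, 71), (52, 43, 36), (54, 45, 38), (51, 41, 34), (53, 43, 36), (53, 42, 35), (59, 49, 41), (53, 42, 36), (55, 45, 39)]
178 [(-93, -185, 14), (-35, -112, 131), (-34, -102, 139), (-35, -94, 144), (-40, -89, 142), (-37, -78, 153), (-35, -68, 162), (-33, -57, 171), (-35, -50, 174)]
    [(158, 146, 130), (70, 60, 53), (55, 46, 39), (52, 42, 36), (55, 44, 38), (52, 41, 35), (52, 41, 34), (52, 41, 33), (60, 46, 37)]
180 [(-85, -178, 20), (-40, -119, 113), (-34, -103, 132), (-35, -95, 135), (-35, -86, 142), (-34, -76, 150), (-36, -70, 152), (-34, -59, 162), (-35, -51, 167)]
    [(165, 153, 137), (94, 84, 76), (61, 51, 45), (52, 43, 35), (52, 43, 35), (54, 44, 36), (54, 43, 36), (72, 54, 42), (153, 111, 71)]
182 [(-82, -176, 17), (-41, -121, 103), (-34, -105, 122), (-35, -96, 128), (-42, -94, 121), (-35, -78, 140), (-34, -68, 149), (-121, -141, -1), (-124, -133, 0)]
    [(163, 151, 135), (108, 98, 87), (78, 68, 60), (70, 60
[... 2237 characters left out ...]
s': 4.05, 'q': array([-3.76115847e-01,  9.84055372e-02,  1.79229659e+00,  7.05915174e-05,
        1.25101842e+00,  1.35265367e+00]), 'joint_vel': array([ 0.00061784, -0.00219895,  0.00123149,  0.00150335,  0.00053624,
        0.00066896]), 'effort': array([ 8.40684021e-03, -5.12468827e+01, -4.60678232e+01,  5.45402887e-03,
        6.49074456e-03,  1.73286298e-04]), 'tool_pos': array([ 0.5230823 , -0.15149755,  0.06400795]), 'tool_rot': array([-3.13169378e+00,  2.47912508e-01,  1.61269401e-04]), 'contact_force': array([ 0.29780819, -0.30666668, -0.37042182]), 'ft_torque': array([ 0.04265527,  0.04511144, -0.02993305]), 'finger_force': 0.020204947140882723, 'finger_gap': -0.005958316281849884}
```

The finger stands on the paddle: its face is at jig x about -35 mm and its foot at z about 0.085. Residual force near zero is expected, because the friction hinge stays where it is left. The tip seems to sit higher than the reported TCP. I'll go further down and measure the arm's slope again.

Emit:
drive_tool:
  moves:
    - [[0,0,-0.002],0,0]
    - [[0,0,-0.002],0,0]
    - [[0,0,-0.002],0,0]
    - [[0,0,0],0,0]

```text
time_s: 4.45
tool_pos: [0.523, -0.1515, 0.0578]
tool_rot: [-3.132, 0.248, 0.0]
contact_force: [0.9, 0.7, -0.3]
finger_gap: 0.005
finger_force: 0.0
```

```bash
python3 m.py s5
```

```text
R 138 slope 0.088 z@-.055 0.082
M 186 slope 0.421 z@-.055 0.1239
L 206 slope 0.441 z@-.055 0.1267
[ 0.52305261 -0.15146796  0.05786032] [ 0.06517398 -0.30639732  0.34540145] 4.5
```

The paddle followed by 6 mm, so the tip is about 23 mm above the reported TCP. I'll press to the hard end.

Emit:
drive_tool:
  moves:
    - [[0,0,-0.003],0,0]
    - [[0,0,-0.003],0,0]
    - [[0,0,-0.002],0,0]
    - [[0,0,-0.001],0,0]
    - [[0,0,0],0,0]

```text
time_s: 5.0
tool_pos: [0.523, -0.1515, 0.0489]
tool_rot: [-3.132, 0.248, 0.0]
contact_force: [0.6, 0.9, 0.3]
finger_gap: -0.001
finger_force: 0.0
```

Emit:
drive_tool:
  moves:
    - [[0,0,-0.001],0,0]
    - [[0,0,-0.001],0,0]
    - [[0,0,0],0,0]

```text
time_s: 5.3
tool_pos: [0.5232, -0.1515, 0.0471]
tool_rot: [3.132, -0.248, 0.0]
contact_force: [-0.1, 0.9, 0.8]
finger_gap: -0.002
finger_force: 0.1
```

```bash
python3 m.py s6
```

```text
R 133 slope 0.005 z@-.055 0.0714
M 190 slope 0.429 z@-.055 0.1245
L 201 slope 0.444 z@-.055 0.1268
[ 0.52322211 -0.15150419  0.04711371] [-0.02329959 -0.55990482  0.05852165] 5.35
```

Slope is about 0, so it is almost at the end. I'll push until there is a firm reaction.

Emit:
drive_tool:
  moves:
    - [[0,0,-0.001],0,0]
    - [[0,0,-0.001],0,0]
    - [[0,0,0],0,0]

```text
time_s: 5.65
tool_pos: [0.5233, -0.1516, 0.0468]
tool_rot: [3.132, -0.248, 0.0]
contact_force: [-7.4, 3.8, 15.2]
finger_gap: -0.001
finger_force: 7.6
```

Emit:
drive_tool:
  moves:
    - [[0,0,-0.001],0,0]
    - [[0,0,0],0,0]

```text
time_s: 5.85
tool_pos: [0.5234, -0.1516, 0.0467]
tool_rot: [3.132, -0.248, 0.0]
contact_force: [-12.1, 4.3, 22.4]
finger_gap: 0.002
finger_force: 11.6
```

The right clamp is home: 22 N against a hard end at TCP z 0.0467. Lift, then go to the middle one.

Emit:
drive_tool:
  moves:
    - [[0,0,0.03],0,0]
    - [[0,0,0.045],0,0]
    - [[0,0,0.045],0,0]
    - [[0.014,0.045,0],0,0]
    - [[0.014,0.045,0],0,0]

```text
time_s: 6.35
tool_pos: [0.553, -0.062, 0.1669]
tool_rot: [3.131, -0.253, 0.008]
contact_force: [2.1, 0.1, -0.9]
finger_gap: -0.001
finger_force: 0.0
```

Emit:
drive_tool:
  moves:
    - [[0,0.016,0],0,0]
    - [[0,0,-0.02],0,0]
    - [[0,0,0],0,0]

```text
time_s: 6.65
tool_pos: [0.5492, -0.0447, 0.1413]
tool_rot: [-3.132, 0.245, 0.007]
contact_force: [-0.5, 0.1, -0.8]
finger_gap: -0.002
finger_force: 0.0
```

```bash
python3 m.py s7
```

```text
R 133 slope 0.001 z@-.055 0.0713
M 187 slope 0.425 z@-.055 0.1241
L 200 slope 0.444 z@-.055 0.1271
[ 0.54962429 -0.04534101  0.14246917] [ 0.89052149  0.38109015 -0.15998569] 6.7
```

R stays home (slope 0.001). Now press the middle clamp.

Emit:
drive_tool:
  moves:
    - [[0,0,-0.012],0,0]
    - [[0,0,-0.012],0,0]
    - [[0,0,-0.01],0,0]
    - [[-0.002,0,-0.01],0,0]
    - [[-0.002,0,-0.01],0,0]

```text
time_s: 7.2
tool_pos: [0.5469, -0.0457, 0.0894]
tool_rot: [-3.132, 0.248, 0.0]
contact_force: [-0.6, 0.5, 5.5]
finger_gap: -0.001
finger_force: 1.9
```

Emit:
drive_tool:
  moves:
    - [[-0.002,0.001,-0.01],0,0]
    - [[-0.002,0,-0.01],0,0]
    - [[-0.002,0,-0.01],0,0]
    - [[0,0,-0.006],0,0]
    - [[0,0,0],0,0]

```text
time_s: 7.7
tool_pos: [0.5403, -0.0444, 0.0528]
tool_rot: [-3.132, 0.248, 0.003]
contact_force: [-0.3, -0.4, -0.6]
finger_gap: -0.002
finger_force: 0.0
```

```bash
python3 m.py s8
```

```text
R 136 slope -0.009 z@-.055 0.0704
M 147 slope 0.053 z@-.055 0.0771
L 200 slope 0.457 z@-.055 0.1279
[ 0.54067101 -0.04452344  0.0533779 ] [0.81241022 0.27203118 0.59951202] 7.75
```

Emit:
drive_tool:
  moves:
    - [[0,0,-0.003],0,0]
    - [[0,0,-0.003],0,0]
    - [[0,0,-0.002],0,0]
    - [[0,0,-0.001],0,0]
    - [[0,0,0],0,0]

```text
time_s: 8.25
tool_pos: [0.5414, -0.0447, 0.0468]
tool_rot: [3.132, -0.248, 0.001]
contact_force: [-7.8, 1.1, 14.8]
finger_gap: 0.002
finger_force: 7.7
```

Emit:
drive_tool:
  moves:
    - [[0,0,-0.001],0,0]
    - [[0,0,0],0,0]

```text
time_s: 8.45
tool_pos: [0.5414, -0.0447, 0.0466]
tool_rot: [3.132, -0.248, 0.001]
contact_force: [-12.6, 2.1, 23.4]
finger_gap: -0.002
finger_force: 11.6
```

Emit:
drive_tool:
  moves:
    - [[0,0,0.03],0,0]
    - [[0,0,0.045],0,0]
    - [[0,0,0.045],0,0]
    - [[0.014,0.045,0],0,0]
    - [[0.014,0.045,0],0,0]

```text
time_s: 8.95
tool_pos: [0.5713, 0.0453, 0.1671]
tool_rot: [-3.131, 0.253, -0.009]
contact_force: [0.3, -0.0, 0.1]
finger_gap: 0.001
finger_force: 0.0
```

Emit:
drive_tool:
  moves:
    - [[0,0.016,0],0,0]
    - [[0,0,-0.02],0,0]
    - [[0,0,0],0,0]

```text
time_s: 9.25
tool_pos: [0.5672, 0.0619, 0.1412]
tool_rot: [3.131, -0.246, -0.007]
contact_force: [-0.3, -0.9, -0.9]
finger_gap: -0.004
finger_force: 0.0
```

```bash
python3 m.py s9
```

```text
R 124 slope -0.002 z@-.055 0.0707
M 143 slope -0.006 z@-.055 0.0707
L 201 slope 0.459 z@-.055 0.128
[0.56760444 0.061412   0.14237397] [-0.37203512  0.12177126  0.17176468] 9.3
```

R and M are both home. Now the left clamp.

Emit:
drive_tool:
  moves:
    - [[0,0,-0.012],0,0]
    - [[0,0,-0.012],0,0]
    - [[0,0,-0.01],0,0]
    - [[-0.002,0,-0.01],0,0]
    - [[-0.002,0,-0.01],0,0]

```text
time_s: 9.8
tool_pos: [0.565, 0.0613, 0.0896]
tool_rot: [-3.132, 0.248, -0.0]
contact_force: [-2.0, -0.5, 4.7]
finger_gap: 0.002
finger_force: 1.9
```

Emit:
drive_tool:
  moves:
    - [[-0.002,0.001,-0.01],0,0]
    - [[-0.002,0,-0.01],0,0]
    - [[-0.002,0,-0.01],0,0]
    - [[0,0,-0.006],0,0]
    - [[0,0,0],0,0]

```text
time_s: 10.3
tool_pos: [0.5583, 0.0625, 0.0527]
tool_rot: [3.132, -0.248, -0.003]
contact_force: [0.3, -0.5, -0.4]
finger_gap: -0.003
finger_force: 0.0
```

Emit:
drive_tool:
  moves:
    - [[0,0,-0.003],0,0]
    - [[0,0,-0.003],0,0]
    - [[0,0,-0.002],0,0]
    - [[0,0,-0.001],0,0]
    - [[0,0,0],0,0]

```text
time_s: 10.8
tool_pos: [0.5593, 0.0624, 0.0468]
tool_rot: [3.132, -0.248, 0.0]
contact_force: [-7.9, -0.5, 15.0]
finger_gap: -0.003
finger_force: 7.6
```

Emit:
drive_tool:
  moves:
    - [[0,0,-0.001],0,0]
    - [[0,0,0],0,0]

```text
time_s: 11.0
tool_pos: [0.5594, 0.0624, 0.0467]
tool_rot: [3.132, -0.248, 0.0]
contact_force: [-13.5, -0.7, 22.4]
finger_gap: 0.002
finger_force: 11.4
```

Emit:
drive_tool:
  moves:
    - [[0,0,0.03],0,0]
    - [[0,0,0.045],0,0]
    - [[0,0,0.045],0,0]
    - [[-0.02,0,0.03],0,0]
    - [[0,0,0],0,0]

```text
time_s: 11.5
tool_pos: [0.5415, 0.0626, 0.2006]
tool_rot: [-3.131, 0.248, -0.015]
contact_force: [1.2, 0.0, 0.8]
finger_gap: -0.002
finger_force: 0.0
```

```bash
python3 m.py s10; python3 -c "
import cv2;p=cv2.imread('pics/s10.png');cv2.imwrite('pics/s10c.png',cv2.resize(p[120:340,130:410],None,fx=2.7,fy=2.7))"
```

```text
R 132 slope 0.008 z@-.055 0.0715
M 144 slope -0.001 z@-.055 0.0709
L 158 slope -0.007 z@-.055 0.0703
[0.54080501 0.06247505 0.19761269] [ 1.15135693 -0.71189153 -0.67502962] 11.55
```

View pics/s10c.png

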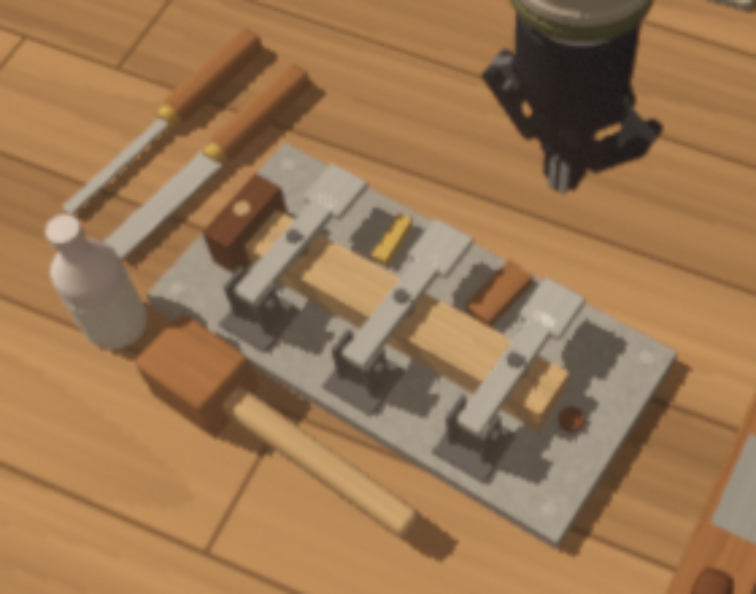

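All three arms lie level, with paddles at (335,190), (440,245) and (550,310). The wedge, bar, stick and tools are where they were, and the gripper is clear.

```bash
python3 -c "
from cell import r
print(r.finish_job())"
```

```text
the job is handed in; nothing more can be done
None
```

All three clamps were pressed fully home in the order right (next to the stop), middle, left; the stick and tools were left undisturbed, and the job was handed in at about 11.6 s.

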